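Clamp an instrument case in the crank vice

TASK

Stand the small instrument case with the round dial upright on the bed of the crank vice, centred and lengthwise between the two jaws, and let go of it. Then take the crank by its free-spinning handle and wind it clockwise, round and round without letting go, until you feel that the case is firmly clamped between the jaws; stop there, because forcing the crank further dents the case. Let go with the case still clamped, and leave the other two cases where they are.

Things in the scene. Friction and masses are not known exactly. Their poses are not given: they have to be found in the camera images.
- case_dial: the case to clamp: aluminium box with black end plates, 48 wide (x) by 80 long (y) by 62 high (z), with one black round dial 34 across and 6 high in the middle of its top; about 0.35 kg. Origin: centre of its underside, z up. Grip it across its 48 mm width.
- vice: crank vice, fixed to the bench: steel base plate 150 (x) by 400 (y, from -165 to 235), grey gearbox on it at x = -50 to 50, y = 115 to 205, up to z = 98. Origin: on the bench under the bed, z up; the flat bed is at z = 20. The jaws close along its y axis, centred on x = 0.
- bed (a point): middle of the vice's bed, on its surface at vice (0, 0, 20), axes as the vice. The back jaw, 70 wide and 52 high, stands toward -y; its gripping face looks to +y and is set by hand anywhere from y = -100 to -85: this is not measured and must be felt. The two jaw faces are 125 to 160 apart at the start.
- jaw: moving jaw with a sprung steel face plate, 70 wide (x), 36 thick (y), 52 high. Origin: foot of its gripping face, on the bed; axes as the vice, the face looks to -y. The crank drives it 40 per turn to -y. It slides the case with a light drag (about 2 N) until the case meets the back jaw; then the clamping force rises by about 33 N per mm of jaw travel.
- crank (a joint): crank angle in rad, 0 to 15.7, grows clockwise seen from above and closes the jaw; 0: arm toward the vice's -x. Starts at 0 to 3; the case is met by both jaws at about 10.2 to 12.6. It stays where left. Turning takes about 5 N at the handle; each further newton along the circle clamps with about 9 N. Firm: 25 N or more (3 N extra at the handle); above 110 N (12 N extra) the case dents.
- crank_axis (a point): point on the crank's upright axis, at vice x = 0, y = 160, z = 110 (fixed to the vice, axes as the vice). About 40 N of clamping force stays when the handle is let go of.
- grip_mid (a point): on the axis of the crank's upright black handle: a smooth free-spinning cylinder 24 in diameter, 58 high, 60 from the crank axis. The point is 32 above its lower end, 26 below its top, 144 above the bench. The flat crank arm under it (20 wide) and the hub stay at least 29 below this point. The handle's own turn about its axis means nothing.
- case_long: another aluminium case, 48 by 110 by 50 high, three small knobs on top; stays where it is. Origin: centre of its underside.
- case_plain: another aluminium case, 48 by 65 by 62 high, with a flat rectangular switch on top; stays where it is. Origin: centre of its underside.
Mind the look-alikes: they are no part of the job. Leave any blue or green look-alike of the case_dial alone.

How it is judged:
By the outcome, as a careful person would: the job done as asked, in the order asked, and still so for the second after the job is handed in, with the robot touching nothing.
It also fails if it takes over 72 s, if anything falls off the work surface, if the arm or the gripper's body presses on something with over 40 N, if the wrist force passes 120 N, or if a joint passes its speed limit or range.

ROBOT

A 6-joint arm with a two-finger parallel gripper is mounted at the origin on the work surface. World frame = base frame: x ahead of the robot, y to its left, z up, the work surface at z = 0. Lengths are in m, angles in rad, forces in N, time in s.
With the tool pointing down it reaches from about 0.35 to 0.8 m from the base axis. Payload 7.3 kg.
Tool frame: the origin (TCP) lies between the finger pads; the fingertips stand 17 mm ahead of it and the grasp point (between the pads) lies 2 mm behind it (nose_length is the distance from the TCP to the fingertips, in m); z points along the fingers, y is the line along which they close (so a half turn about z gives the same grasp; the last joint's range is limited). The gripper opens to 85 mm and grips with 20 to 120 N. Pads are 22 mm wide; open, the fingers measure 114 mm over their backs; the gripper's body (76 mm by 85 mm) begins 54 mm behind the grasp point. The pads swing forward as they close: fully open they stand 13 mm farther back than shut.
Start: joints at [-1.284, 0.342, 1.524, -0, 1.275, -0.146], TCP at [0.22, -0.477, 0.248] pointing down, gripper open.
Joint ranges: [-2.53, 2.53], [-0.77, 2.02], [0.04, 2.7], [-1, 4.14], [0.28, 2.66], [-3.11, 3.11]. Speed limits (rad/s): [2.57, 2.57, 3.14, 3.14, 3.14, 3.14].

INTERFACE

Orientations are given as a unit quaternion [w, x, y, z].
In Python, from bench import state, grab_frame, camera_model, close_job, nose_length gives the robot as it stands. The module is installed in compiled form; this text tells all that it offers.
- The arm moves only by the shell command python3 -m jog 'ROWS' [FORCE]. ROWS is JSON, a list of rows, each a list of 7 numbers: the shift along the tool's x, y, z in units of 30 mm (1.0 is 30 mm), then the turn, a rotation vector about the tool's x, y, z in units of 5 degrees (1.0 is 5 degrees), then the closure in counts, from 0 (fully open) to 255 (shut). In form: [[tx, ty, tz, rx, ry, rz, grip], ...]. A call has 1 to 12 rows; each row is the pose to reach, as a shift and turn from the pose commanded when the call began, along the tool's axes at that moment; what a row does not reach only later rows make up. A row lasts 1/12 s, in which the tool goes at most 41.7 mm and 7.16 degrees, less where a joint would pass 70% of its speed; a pose out of reach is approached as far as the arm can. A call with a gripper value outside its range is refused whole. The fingers move at their own pace and stop on an object; FORCE is the grip in N (left out, the last holds). Time passes only in rows, so rows that repeat a pose let the fingers close. It gives the time, the measured TCP pose, the force, the opening and the grip force at its end, in the units of the state.
- state(): the state, without advancing time (a new reading comes with each control period).
- grab_frame(name): name is "side" or "top"; returns the picture (420x560x3 uint8, blue, green, red); there is no depth.
- camera_model(name): a dict with "fx", "fy", "cx", "cy" (pixels), "eye" and "attitude" of the camera in the world. Camera axes: x right, y down, z forward; pixel columns grow to the right and rows downward; lengths in m; the calibration is good to about 2 mm. A picture is of the moment at which its call begins. camera_model takes no time and is no camera call.
- close_job(): hands the job in; it is judged then, once.
The state is a dict: "t": time; "joint_positions": joint angles; "qd": joint speeds; "joint_efforts": joint torques, N m; "ee_pos": TCP position; "ee_rot": TCP orientation; "ft_force": force on the tool from outside, world axes, zero at the start; "ft_torque": the same for the moment, N m; "width": opening from 0.0 (shut) to 1.0 (fully open); "grip_force": force on a finger pad.
Only numpy, scipy, OpenCV 4.12 (cv2) and the standard library are available. Lean on these libraries where they do the work, as an engineer would, in place of code of your own. Each camera call takes 0.05 s, during which the arm holds its last target. There are 200 camera calls.

## Working session

There is one attempt and no reset: what is moved stays moved. The work goes in short steps, Python scripts to look and compute and a shell command to move; the robot and the scene stay as the last step left them, time stands still between calls to the robot, and variables do not carry over. Pictures are saved under pics/ and viewed, at most 10 in all, crops included, and the job is handed in when it is done.

```bash
mkdir -p pics
python3 - <<'E'
from bench import *
import cv2
for n in("side","top"):
    cv2.imwrite(f"pics/{n}0.png",grab_frame(n)); print(n,camera_model(n))
s=state(); print(s, nose_length if not callable(nose_length) else nose_length())
E
```

```text
side {'fx': 491.7751623079015, 'fy': 491.7751623079015, 'cx': 281.1492265124958, 'cy': 206.2237894219961, 'eye': array([ 0.22328459, -1.01080466,  0.99764189]), 'attitude': array([-0.3900175 ,  0.9146237 , -0.09587854,  0.04644512])}
top {'fx': 536.608854549622, 'fy': 536.608854549622, 'cx': 270.2526384577584, 'cy': 208.6501785008801, 'eye': array([ 0.25101187, -0.11140745,  1.50984511]), 'attitude': array([ 0.04846361, -0.70493022,  0.70610773, -0.04622269])}
{'t': 0.1, 'joint_positions': array([-1.28401097e+00,  3.42655425e-01,  1.52493633e+00,  2.64615598e-05,
        1.27540677e+00, -1.45990066e-01]), 'qd': array([ 0.00010754, -0.0018718 , -0.00226893, -0.00063522, -0.0003848 ,
       -0.00097583]), 'joint_efforts': array([ 1.63095956e-03, -4.34447587e+01, -2.46491307e+01, -1.74583420e-04,
        4.63448174e-03,  3.15865520e-05]), 'ee_pos': array([ 0.22011499, -0.47625206,  0.24768903]), 'ee_rot': array([-7.02085605e-04,  9.76679976e-01,  2.14699160e-01, -3.68205320e-05]), 'ft_force': array([ 0.74179767, -0.31986929, -0.02482256]), 'ft_torque': array([ 0.02217954, -0.05030793, -0.00523681]), 'grip_force': 0.0, 'width': 1.000850801874377} 0.017
```

View pics/top0.png

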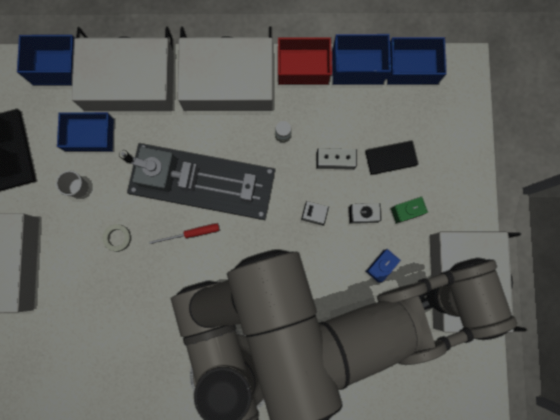

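View pics/side0.png

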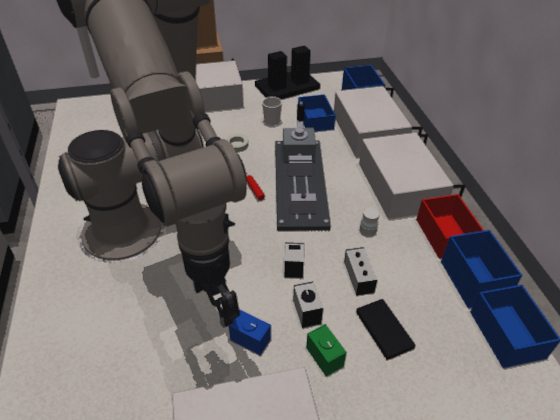

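Top view: case_dial is at about (366,212), vice at (200,181), and the crank handle near (125,156). The blue and green look-alikes are at (384,265) and (410,210). I'll zoom in for corners.

```bash
cat > h.py <<'E'
import numpy as np,cv2
from scipy.spatial.transform import Rotation as R
from bench import *
def rot(q): return R.from_quat([q[1],q[2],q[3],q[0]])
def ray(n,px,z):
    c=camera_model(n); d=rot(c["attitude"]).apply([(px[0]-c["cx"])/c["fx"],(px[1]-c["cy"])/c["fy"],1]); e=np.array(c["eye"])
    return e+d*(z-e[2])/d[2]
def proj(n,P):
    c=camera_model(n); p=rot(c["attitude"]).inv().apply(np.atleast_2d(P)-np.array(c["eye"]))
    return np.c_[c["fx"]*p[:,0]/p[:,2]+c["cx"],c["fy"]*p[:,1]/p[:,2]+c["cy"]]
E
python3 - <<'E'
import cv2,numpy as np
t=cv2.imread("pics/top0.png");s=cv2.imread("pics/side0.png")
g=lambda a,k:np.clip(cv2.resize(a,None,fx=k,fy=k,interpolation=cv2.INTER_CUBIC).astype(float)*1.6,0,255).astype('uint8')
o=np.zeros((600,800,3),'uint8')
a=g(t[135:225,115:285],4);o[:360,:680]=a          # u=115+x/4 v=135+y/4
a=g(t[195:229,340:395],7);o[362:600,:385]=a       # u=340+x/7 v=195+(y-362)/7
a=g(s[270:329,280:340],4);o[362:598,400:640]=a    # u=280+(x-400)/4 v=270+(y-362)/4
cv2.imwrite("pics/z0.png",o)
from h import *
print(ray("top",(366,212),.062),ray("top",(125,156),.17),ray("top",(200,181),.02))
E
```

```text
[ 0.43652583 -0.36724401  0.062     ] [0.56811685 0.26372379 0.17      ] [0.53098945 0.09134372 0.02      ]
```

View pics/z0.png

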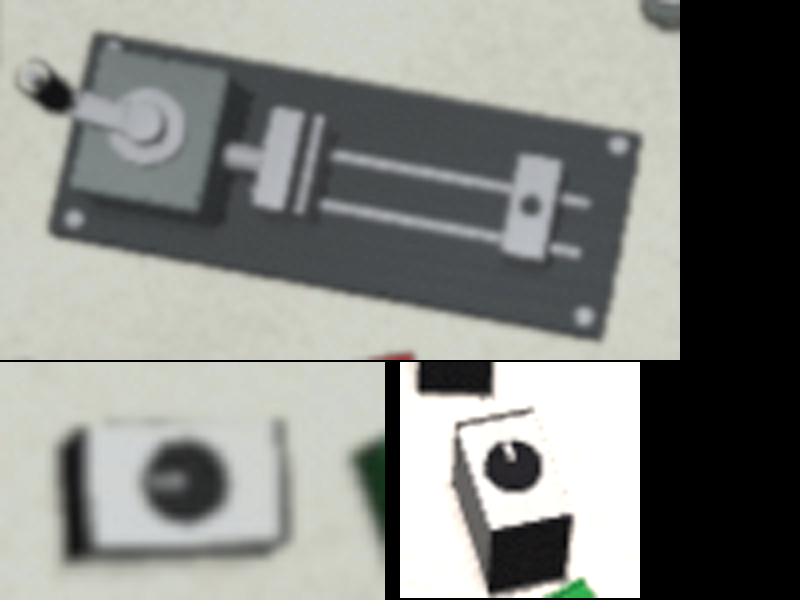

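```bash
cat > fit.py <<'E'
from h import *
from scipy.optimize import least_squares
c4=lambda p,u,v,k,y0=0,x0=0:np.array([[u+(x-x0+.5)/k-.5,v+(y-y0+.5)/k-.5] for x,y in p])
def fit(obs,x0):
    f=lambda q:np.concatenate([(proj(n,np.c_[R.from_euler('z',q[2]).apply(np.array(M))+[q[0],q[1],0]])-P).ravel() for n,M,P in obs])
    r=least_squares(f,x0); return r.x,np.round(r.fun,1)
V=[[75,235,20],[75,-165,20],[-75,-165,20],[-75,235,20]]
obs=[("top",np.array(V)/1e3,c4([(98,33),(640,134),(602,340),(50,236)],115,135,4))]
v,r=fit(obs,[.53,.09,-.18]);print("vice",v,np.degrees(v[2]),r)
w=24;C=[[w,40,62],[w,-40,62],[-w,-40,62],[-w,40,62]]
# side view: far-left is +y,-x ; near = -y
S=[[-w,40,62],[w,40,62],[w,-40,62],[-w,-40,62],[-w,-40,0],[w,-40,0]]
obs=[("top",np.array(C)/1e3,c4([(78,428),(286,420),(288,540),(84,550)],340,195,7,362)),
("top",np.array([[0,0,68]])/1e3,c4([(186,480)],340,195,7,362)),
("side",np.array([[0,0,68]])/1e3,c4([(513,466)],280,270,4,362,400)),
("side",np.array(S)/1e3,c4([(455,425),(533,410),(572,515),(492,530),(490,592),(568,575)],280,270,4,362,400))]
c,r=fit(obs,[.436,-.367,0]);print("case",c,np.degrees(c[2]),r)
h=ray("top",c4([(33,77)],115,135,4)[0],.170)
Rv=R.from_euler('z',v[2]);ax=Rv.apply([0,.16,.11])+[v[0],v[1],0]
l=Rv.inv().apply(h-ax);print("axis",ax,"handle",h,"local",l,np.hypot(*l[:2]),"crank",np.arctan2(l[1],-l[0]))
def loc(px,z): return Rv.inv().apply(ray("top",c4([px],115,135,4)[0],z)-[v[0],v[1],0])
for nm,p in (("plate front top",[(322,115),(300,212)]),("back front top",[(518,153),(500,252)]),("back rear",[(560,160),(543,260)])):
  print(nm,[loc(q,.072).round(3) for q in p])
print("hub",loc((148,122),.115))
E
python3 fit.py
```

```text
vice [ 0.52487596  0.05338509 -0.18972605] -10.87050182055346 [-1.1 -0.4  1.2  0.1  0.7  0.3 -0.8 -0.1]
case [ 0.43638821 -0.36505921  0.03786513] 2.1695123757554495 [-0.7 -0.1 -1.1 -0.1 -0.2  0.2 -0.5 -0.  -0.6  0.3  0.3 -0.6  0.  -0.3
  0.  -0.5  0.6  0.8  0.3  1.4 -0.3  1.1 -0.2  1. ]
axis [0.55505034 0.21051404 0.11      ] handle [0.57368562 0.26935539 0.17      ] local [0.007204   0.06129993 0.06      ] 0.0617217848070131 crank 1.6877803083949097
plate front top [array([0.036, 0.053, 0.072]), array([-0.033,  0.054,  0.072])]
back front top [array([ 0.035, -0.084,  0.072]), array([-0.034, -0.085,  0.072])]
back rear [array([ 0.036, -0.113,  0.072]), array([-0.034, -0.115,  0.072])]
hub [0.00170156 0.1572974  0.115     ]
```

The fits are good to about 2 mm: vice yaw -10.9°, case_dial at (0.436,-0.365) with yaw 2.2°, crank at about 1.69 rad. Next is a motion helper.

```bash
cat >> h.py <<'E'
def row(goal,yawy=None,ref=None):
    """shift/turn units to reach goal (world TCP), tool y at world angle yawy deg, tool down"""
    s=state(); p=np.array(s["ee_pos"]); r=rot(s["ee_rot"])
    t=r.inv().apply(np.array(goal)-p)/.03
    if yawy is None: w=[0,0,0]
    else:
        a=np.radians(yawy); Y=[np.cos(a),np.sin(a),0]; Z=[0,0,-1]; X=np.cross(Y,Z)
        w=np.degrees((r.inv()*R.from_matrix(np.c_[X,Y,Z])).as_rotvec())/5
    return np.round(np.r_[t,w],2).tolist()
VX,VY,VA=.52488,.05339,-.18973
def vice(p): return R.from_euler('z',VA).apply(p)+[VX,VY,0]
def st():
    s=state(); l=R.from_euler('z',VA).inv().apply(np.array(s["ee_pos"])-[VX,VY,0])
    print("t",s["t"],"tcp",s["ee_pos"].round(4),"vice",l.round(4),"F",s["ft_force"].round(1),"w",round(s["width"],3),"g",round(s["grip_force"],1))
E
python3 -c "
from h import *
print(row([.4364,-.3651,.14],2.2)); print(row([.4364,-.3651,.038],2.2))"
```

```text
[8.1, -0.33, 3.59, -0.01, -0.01, -13.48]
[8.1, -0.33, 6.99, -0.01, -0.01, -13.48]
```

```bash
python3 -m jog '[[1,0,0.5,0,0,-1.4,0],[2,-0.1,1,0,0,-2.8,0],[3,-0.1,1.5,0,0,-4.2,0],[4,-0.2,2,0,0,-5.6,0],[5,-0.2,2.5,0,0,-7,0],[6,-0.3,3,0,0,-8.4,0],[7,-0.3,3.3,0,0,-9.8,0],[7.6,-0.33,3.59,0,0,-11.2,0],[8.1,-0.33,3.59,0,0,-12.6,0],[8.1,-0.33,3.59,0,0,-13.48,0],[8.1,-0.33,3.59,0,0,-13.48,0],[8.1,-0.33,3.59,0,0,-13.48,0]]' 40
python3 -c "
from h import *
st();print(row([.4364,-.3651,.038],2.2));print(state()['joint_positions'])
t=grab_frame('top');s=grab_frame('side')
g=lambda a,k:np.clip(cv2.resize(a,None,fx=k,fy=k,interpolation=cv2.INTER_CUBIC).astype(float)*1.4,0,255).astype('uint8')
cv2.imwrite('pics/a.png',g(s[190:350,230:390],3.5))"
```

```text
t: 1.1
ee_pos: [0.4365, -0.3655, 0.1402]
ee_rot: [-0.0, 0.694, 0.72, -0.0]
ft_force: [-0.3, 0.3, 0.7]
width: 1.001
grip_force: 0.0
t 1.1 tcp [ 0.4365 -0.3655  0.1402] vice [-0.0078 -0.428   0.1402] F [-0.3  0.3  0.7] w 1.001 g 0.0
[0.01, -0.0, 3.41, -0.01, -0.01, -0.02]
[-8.31557087e-01  5.26427724e-01  1.54774033e+00 -2.04289773e-04
  1.06824743e+00 -8.67674617e-01]
```

View pics/a.png

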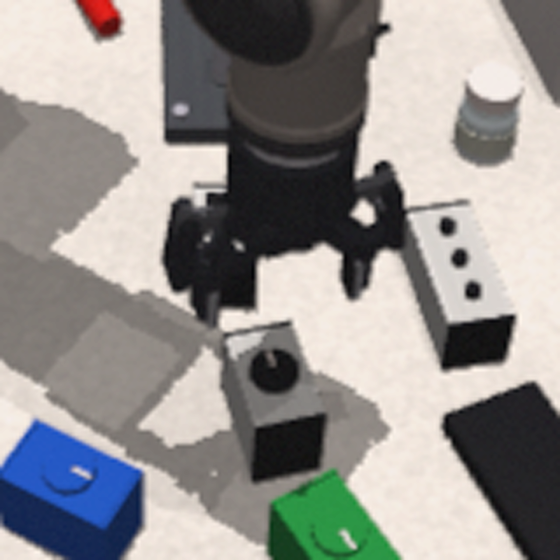

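The open gripper straddles the dial case, with one finger on each side of its width (crop about (270,370)), and clears case_long. Now descend and grip.

```bash
python3 -m jog '[[0,0,0.8,0,0,0,0],[0,0,1.6,0,0,0,0],[0,0,2.4,0,0,0,0],[0,0,3,0,0,0,0],[0,0,3.4,0,0,0,0],[0,0,3.4,0,0,0,0],[0,0,3.4,0,0,0,255],[0,0,3.4,0,0,0,255],[0,0,3.4,0,0,0,255],[0,0,3.4,0,0,0,255],[0,0,3.4,0,0,0,255],[0,0,3.4,0,0,0,255]]' 40
python3 -m jog '[[0,0,0,0,0,0,255],[0,0,0,0,0,0,255],[0,0,0,0,0,0,255],[0,0,0,0,0,0,255],[0,0,-0.3,0,0,0,255],[0,0,-0.8,0,0,0,255],[0,0,-1.5,0,0,0,255],[0,0,-2.3,0,0,0,255],[0,0,-3,0,0,0,255],[0,0,-3.4,0,0,0,255],[0,0,-3.4,0,0,0,255],[0,0,-3.4,0,0,0,255]]'
python3 -c "
from h import *
st();g=vice([0,-.012,.14]);print(g,row(g,np.degrees(VA)))"
```

```text
t: 2.2
ee_pos: [0.4371, -0.3664, 0.04]
ee_rot: [0.001, 0.694, 0.72, -0.0]
ft_force: [-1.6, -0.1, 5.8]
width: 0.557
grip_force: 43.0
t: 3.2
ee_pos: [0.4366, -0.3655, 0.141]
ee_rot: [0.0, 0.693, 0.721, -0.0]
ft_force: [0.8, 0.2, -3.1]
width: 0.555
grip_force: 42.1
t 3.2 tcp [ 0.4366 -0.3655  0.141 ] vice [-0.0077 -0.4281  0.141 ] F [ 0.8  0.2 -3.1] w 0.555 g 42.1
[0.52261688 0.04160534 0.14      ] [13.45, 3.38, 0.03, 0.01, 0.01, 2.61]
```

```bash
python3 -m jog '[[0.5,0.1,0,0,0,0.1,255],[1.3,0.3,0,0,0,0.25,255],[2.3,0.6,0,0,0,0.45,255],[3.3,0.83,0,0,0,0.64,255],[4.3,1.08,0,0,0,0.83,255],[5.3,1.33,0,0,0,1.03,255],[6.3,1.58,0,0,0,1.22,255],[7.3,1.83,0,0,0,1.42,255],[8.3,2.09,0,0,0,1.61,255],[9.3,2.34,0,0,0,1.8,255],[10.3,2.59,0,0,0,2,255],[11.3,2.84,0,0,0,2.19,255]]'
python3 -m jog '[[0.8,0.2,0,0,0,0.15,255],[1.4,0.36,0,0,0,0.28,255],[1.8,0.45,0,0,0,0.35,255],[2.15,0.54,0,0,0,0.42,255],[2.15,0.54,0,0,0,0.42,255],[2.15,0.54,0,0,0,0.42,255]]'
python3 -c "
from h import *
st();print(row(vice([0,-.012,.064]),np.degrees(VA)))
t=grab_frame('top');s=grab_frame('side')
g=lambda a,k:np.clip(cv2.resize(a,None,fx=k,fy=k,interpolation=cv2.INTER_CUBIC).astype(float)*1.5,0,255).astype('uint8')
cv2.imwrite('pics/b.png',g(s[90:240,240:360],4))"
```

```text
t: 4.2
ee_pos: [0.5079, -0.022, 0.1391]
ee_rot: [-0.001, 0.759, 0.651, -0.001]
ft_force: [1.0, 0.9, -2.6]
width: 0.56
grip_force: 42.1
t: 4.7
ee_pos: [0.5337, 0.0379, 0.1392]
ee_rot: [-0.001, 0.77, 0.638, -0.001]
ft_force: [-0.7, -0.3, -3.3]
width: 0.563
grip_force: 42.1
t 4.7 tcp [0.5337 0.0379 0.1392] vice [ 0.0116 -0.0136  0.1392] F [-0.7 -0.3 -3.3] w 0.563 g 42.1
[0.05, -0.38, 2.51, -0.03, 0.01, 0.02]
```

View pics/b.png

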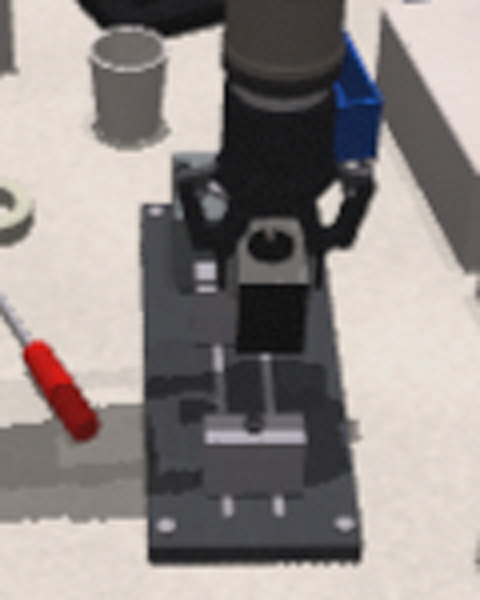

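The case hangs upright above the bed, about 11 mm off in vice x. Correct that and lower until it touches.

```bash
python3 -m jog '[[0.05,-0.15,0,0,0,0,255],[0.05,-0.38,0.3,0,0,0,255],[0.05,-0.38,0.8,0,0,0,255],[0.05,-0.38,1.4,0,0,0,255],[0.05,-0.38,1.9,0,0,0,255],[0.05,-0.38,2.2,0,0,0,255],[0.05,-0.38,2.4,0,0,0,255],[0.05,-0.38,2.4,0,0,0,255],[0.05,-0.38,2.4,0,0,0,255],[0.05,-0.38,2.4,0,0,0,255]]'
python3 -c "
from h import *
st();print(row(vice([0,-.012,.06]),np.degrees(VA)))"
```

```text
t: 5.63
ee_pos: [0.5243, 0.0411, 0.0694]
ee_rot: [0.001, 0.771, 0.637, 0.001]
ft_force: [0.1, 0.6, -2.6]
width: 0.552
grip_force: 42.0
t 5.6333 tcp [0.5243 0.0411 0.0694] vice [ 0.0017 -0.0122  0.0694] F [ 0.1  0.6 -2.6] w 0.552 g 42.0
[0.01, -0.06, 0.31, 0.02, -0.0, 0.0]
```

```bash
python3 -m jog '[[0,-0.05,0.1,0,0,0,255],[0,-0.05,0.2,0,0,0,255],[0,-0.05,0.2,0,0,0,255],[0,-0.05,0.25,0,0,0,255],[0,-0.05,0.25,0,0,0,255],[0,-0.05,0.25,0,0,0,255]]'
python3 -c "
from h import *
st()
t=grab_frame('top');s=grab_frame('side')
g=lambda a,k:np.clip(cv2.resize(a,None,fx=k,fy=k,interpolation=cv2.INTER_CUBIC).astype(float)*1.5,0,255).astype('uint8')
cv2.imwrite('pics/c.png',np.hstack([g(s[90:230,250:350],4),g(t[140:215,120:220],4)[:300].copy() if 0 else cv2.copyMakeBorder(g(t[135:225,120:215],4),0,200,0,0,cv2.BORDER_CONSTANT)]))"
```

```text
t: 6.13
ee_pos: [0.5222, 0.0415, 0.061]
ee_rot: [0.0, 0.771, 0.637, -0.0]
ft_force: [-0.3, -0.3, -3.0]
width: 0.556
grip_force: 42.0
t 6.1333 tcp [0.5222 0.0415 0.061 ] vice [-0.0003 -0.0122  0.061 ] F [-0.3 -0.3 -3. ] w 0.556 g 42.0
```

View pics/c.png

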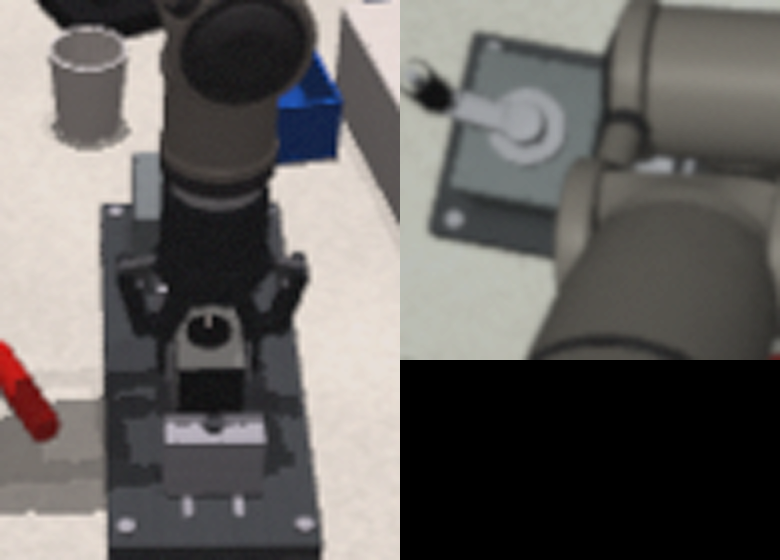

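The case sits centred between the rails (left crop, x≈211; the jaw is at about 215) and hasn't quite touched. A few small steps down.

```bash
python3 -m jog '[[0,0,0.03,0,0,0,255],[0,0,0.03,0,0,0,255],[0,0,0.06,0,0,0,255],[0,0,0.06,0,0,0,255]]'; python3 -m jog '[[0,0,0.03,0,0,0,255],[0,0,0.03,0,0,0,255]]'
```

```text
t: 6.57
ee_pos: [0.5223, 0.0415, 0.06]
ee_rot: [0.0, 0.771, 0.637, 0.0]
ft_force: [-2.0, -0.5, 3.6]
width: 0.557
grip_force: 42.8
t: 6.73
ee_pos: [0.5222, 0.0416, 0.06]
ee_rot: [0.0, 0.771, 0.637, 0.0]
ft_force: [-5.3, 1.5, 13.4]
width: 0.558
grip_force: 43.7
```

Touched down. Release and lift.

```bash
python3 -m jog '[[0,0,-0.05,0,0,0,255],[0,0,-0.05,0,0,0,0],[0,0,-0.05,0,0,0,0],[0,0,-0.05,0,0,0,0],[0,0,-0.05,0,0,0,0],[0,0,-0.05,0,0,0,0],[0,0,-0.05,0,0,0,0],[0,0,-0.05,0,0,0,0]]'
python3 -m jog '[[0,0,-0.3,0,0,0,0],[0,0,-0.8,0,0,0,0],[0,0,-1.8,0,0,0,0],[0,0,-2.9,0,0,0,0],[0,0,-4,0,0,0,0],[0,0,-5.1,0,0,0,0],[0,0,-5.8,0,0,0,0],[0,0,-6,0,0,0,0],[0,0,-6,0,0,0,0]]'
python3 - <<'E'
from h import *
st(); print(state()['joint_positions'].round(2))
a=1.6878; g=vice([-.06*np.cos(a),.16+.06*np.sin(a),.25]); print(g,row(g,np.degrees(VA)))
t=grab_frame('top');s=grab_frame('side')
g=lambda a,k:np.clip(cv2.resize(a,None,fx=k,fy=k,interpolation=cv2.INTER_CUBIC).astype(float)*1.5,0,255).astype('uint8')
A=g(s[80:230,260:340],4)
B=cv2.copyMakeBorder(g(t[135:225,110:215],4),0,240,0,0,cv2.BORDER_CONSTANT); cv2.imwrite('pics/d.png',np.hstack([A,B]))
E
```

```text
t: 7.4
ee_pos: [0.5222, 0.0415, 0.0598]
ee_rot: [-0.0, 0.771, 0.637, -0.0]
ft_force: [-0.6, -0.6, 0.3]
width: 0.999
grip_force: 0.0
t: 8.15
ee_pos: [0.5229, 0.0415, 0.2421]
ee_rot: [0.002, 0.771, 0.637, 0.002]
ft_force: [0.8, 0.3, 0.3]
width: 0.998
grip_force: 0.0
t 8.15 tcp [0.5229 0.0415 0.2421] vice [ 0.0003 -0.0121  0.2421] F [0.8 0.3 0.3] w 0.998 g 0.0
[-0.07  0.34  1.54 -0.    1.25  0.12]
[0.57317178 0.26771833 0.25      ] [7.72, 0.23, -0.26, 0.05, -0.01, 0.0]
```

View pics/d.png

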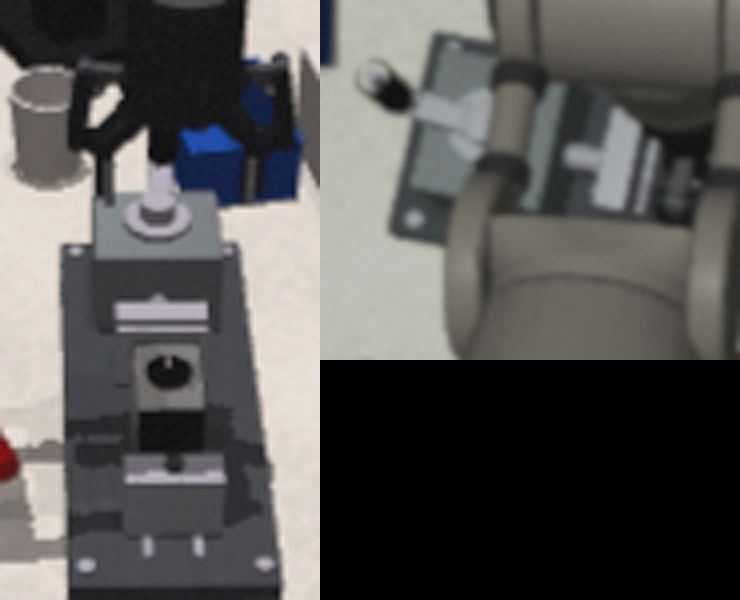

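The case stands alone on the bed, upright and between the jaws (left crop (170,395)). The crank hasn't moved. Go above the handle.

```bash
python3 -m jog '[[0.4,0,-0.26,0,0,0,0],[1.2,0,-0.26,0,0,0,0],[2.2,0.1,-0.26,0,0,0,0],[3.2,0.1,-0.26,0,0,0,0],[4.2,0.15,-0.26,0,0,0,0],[5.2,0.2,-0.26,0,0,0,0],[6.2,0.23,-0.26,0,0,0,0],[7,0.23,-0.26,0,0,0,0],[7.5,0.23,-0.26,0,0,0,0],[7.72,0.23,-0.26,0,0,0,0],[7.72,0.23,-0.26,0,0,0,0],[7.72,0.23,-0.26,0,0,0,0]]' 50
python3 -c "
from h import *
st();print(row([.5733,.268,.143],np.degrees(VA)));s=grab_frame('side')
g=lambda a,k:np.clip(cv2.resize(a,None,fx=k,fy=k,interpolation=cv2.INTER_CUBIC).astype(float)*1.5,0,255).astype('uint8')
cv2.imwrite('pics/e.png',g(s[40:180,240:360],4))"
```

```text
t: 9.25
ee_pos: [0.5722, 0.2676, 0.2468]
ee_rot: [-0.0, 0.771, 0.637, -0.001]
ft_force: [0.5, 0.5, 0.5]
width: 1.003
grip_force: 0.0
t 9.25 tcp [0.5722 0.2676 0.2468] vice [0.0061 0.2193 0.2468] F [0.5 0.5 0.5] w 1.003 g 0.0
[0.02, 0.04, 3.46, -0.02, 0.01, 0.01]
```

View pics/e.png

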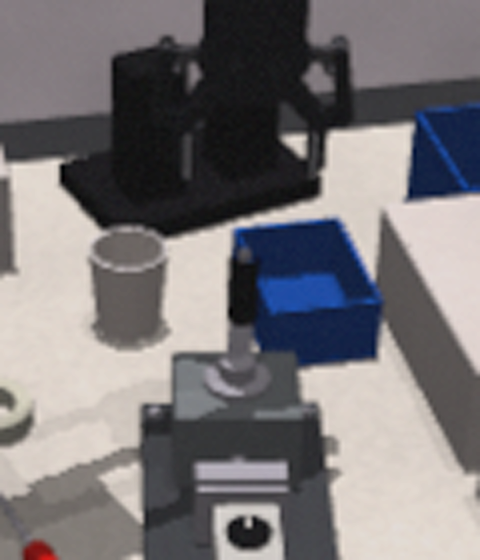

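The gripper is above the handle (handle top at crop (245,255), finger mid x≈250). Descend and grip.

```bash
python3 -m jog '[[0,0.03,0.6,0,0,0,0],[0,0.03,1.3,0,0,0,0],[0,0.03,2,0,0,0,0],[0,0.03,2.7,0,0,0,0],[0,0.03,3.2,0,0,0,0],[0,0.03,3.46,0,0,0,0],[0,0.03,3.46,0,0,0,0],[0,0.03,3.46,0,0,0,255],[0,0.03,3.46,0,0,0,255],[0,0.03,3.46,0,0,0,255],[0,0.03,3.46,0,0,0,255],[0,0.03,3.46,0,0,0,255]]' 50
python3 -m jog '[[0,0,0,0,0,0,255],[0,0,0,0,0,0,255],[0,0,0,0,0,0,255],[0,0,0,0,0,0,255],[0,0,0,0,0,0,255],[0,0,0,0,0,0,255]]'
cat > crank.py <<'E'
# rows for a crank arc: crank.py start_angle end_angle rows ; shifts relative to commanded TCP ~ circle point at start
import sys
from h import *
a0,a1,n=float(sys.argv[1]),float(sys.argv[2]),int(sys.argv[3])
P=lambda a:vice([-.06*np.cos(a),.16+.06*np.sin(a),.142])
st(); s=state(); r=rot(s["ee_rot"])
l=R.from_euler('z',VA).inv().apply(np.array(s["ee_pos"])-vice([0,.16,0])); print("meas angle",np.arctan2(l[1],-l[0])%(2*np.pi),"rad",np.hypot(*l[:2]))
for a in np.linspace(a0,a1,n+1)[1:]: print((r.inv().apply(P(a)-P(a0))/.03).round(2)[:2].tolist(),end=" ")
E
python3 crank.py 1.688 3.688 12
```

```text
t: 10.3
ee_pos: [0.5737, 0.2676, 0.1447]
ee_rot: [0.0, 0.771, 0.637, 0.0]
ft_force: [-6.0, 1.9, 3.9]
width: 0.299
grip_force: 2.7
t: 10.8
ee_pos: [0.5735, 0.2677, 0.1448]
ee_rot: [0.0, 0.771, 0.637, 0.0]
ft_force: [-2.7, -0.4, 5.7]
width: 0.268
grip_force: 48.8
t 10.8 tcp [0.5735 0.2677 0.1448] vice [0.0073 0.2196 0.1448] F [-2.7 -0.4  5.7] w 0.268 g 48.8
meas angle 1.692978680807822 rad 0.06008879978871823
[-0.07, 0.33] [-0.19, 0.64] [-0.36, 0.92] [-0.57, 1.18] [-0.82, 1.39] [-1.11, 1.56] [-1.42, 1.68] [-1.75, 1.75] [-2.08, 1.76] [-2.41, 1.72] [-2.73, 1.62] [-3.03, 1.47]
```

```bash
python3 -m jog '[[-0.07,0.33,0,0,0,0,255],[-0.19,0.64,0,0,0,0,255],[-0.36,0.92,0,0,0,0,255],[-0.57,1.18,0,0,0,0,255],[-0.82,1.39,0,0,0,0,255],[-1.11,1.56,0,0,0,0,255],[-1.42,1.68,0,0,0,0,255],[-1.75,1.75,0,0,0,0,255],[-2.08,1.76,0,0,0,0,255],[-2.41,1.72,0,0,0,0,255],[-2.73,1.62,0,0,0,0,255],[-3.03,1.47,0,0,0,0,255]]'
python3 crank.py 3.688 5.688 12
```

```text
t: 11.8
ee_pos: [0.6005, 0.1712, 0.1448]
ee_rot: [-0.0, 0.771, 0.637, 0.002]
ft_force: [0.1, 8.2, 3.6]
width: 0.264
grip_force: 49.0
t 11.8 tcp [0.6005 0.1712 0.1448] vice [0.052  0.13   0.1448] F [0.1 8.2 3.6] w 0.264 g 49.0
meas angle 3.6649295298186524 rad 0.060034596698923956
[-0.27, -0.2] [-0.5, -0.43] [-0.69, -0.71] [-0.83, -1.01] [-0.92, -1.33] [-0.96, -1.66] [-0.94, -1.99] [-0.86, -2.32] [-0.74, -2.62] [-0.56, -2.91] [-0.34, -3.16] [-0.08, -3.36]
```

```bash
python3 -m jog '[[-0.27,-0.2,0,0,0,0,255],[-0.5,-0.43,0,0,0,0,255],[-0.69,-0.71,0,0,0,0,255],[-0.83,-1.01,0,0,0,0,255],[-0.92,-1.33,0,0,0,0,255],[-0.96,-1.66,0,0,0,0,255],[-0.94,-1.99,0,0,0,0,255],[-0.86,-2.32,0,0,0,0,255],[-0.74,-2.62,0,0,0,0,255],[-0.56,-2.91,0,0,0,0,255],[-0.34,-3.16,0,0,0,0,255],[-0.08,-3.36,0,0,0,0,255]]'
python3 crank.py 5.688 7.688 12
```

```text
t: 12.8
ee_pos: [0.5006, 0.1853, 0.1447]
ee_rot: [0.002, 0.771, 0.637, -0.0]
ft_force: [-0.0, -6.9, 6.1]
width: 0.267
grip_force: 49.5
t 12.8 tcp [0.5006 0.1853 0.1447] vice [-0.0487  0.125   0.1447] F [-0.  -6.9  6.1] w 0.267 g 49.5
meas angle 5.6598451643396706 rad 0.06001437304536495
[0.29, -0.16] [0.6, -0.28] [0.93, -0.33] [1.26, -0.34] [1.59, -0.29] [1.91, -0.18] [2.2, -0.03] [2.47, 0.18] [2.69, 0.42] [2.88, 0.7] [3.01, 1.0] [3.09, 1.33]
```

```bash
python3 -m jog '[[0.29,-0.16,0,0,0,0,255],[0.6,-0.28,0,0,0,0,255],[0.93,-0.33,0,0,0,0,255],[1.26,-0.34,0,0,0,0,255],[1.59,-0.29,0,0,0,0,255],[1.91,-0.18,0,0,0,0,255],[2.2,-0.03,0,0,0,0,255],[2.47,0.18,0,0,0,0,255],[2.69,0.42,0,0,0,0,255],[2.88,0.7,0,0,0,0,255],[3.01,1,0,0,0,0,255],[3.09,1.33,0,0,0,0,255]]'
python3 crank.py 7.688 9.488 12
python3 - <<'E'
from h import *
t=grab_frame('top');s=grab_frame('side')
g=lambda a,k:np.clip(cv2.resize(a,None,fx=k,fy=k,interpolation=cv2.INTER_CUBIC).astype(float)*1.5,0,255).astype('uint8')
cv2.imwrite('pics/f.png',g(s[80:230,260:340],4))
E
```

```text
t: 13.8
ee_pos: [0.5562, 0.2706, 0.1447]
ee_rot: [-0.0, 0.771, 0.637, -0.001]
ft_force: [-6.2, -0.7, 7.5]
width: 0.263
grip_force: 49.7
t 13.8 tcp [0.5562 0.2706 0.1447] vice [-0.0102  0.2193  0.1447] F [-6.2 -0.7  7.5] w 0.263 g 49.7
meas angle 1.4000259436628018 rad 0.060127836256755954
[0.03, 0.3] [0.01, 0.6] [-0.05, 0.89] [-0.16, 1.17] [-0.31, 1.43] [-0.49, 1.67] [-0.71, 1.88] [-0.95, 2.05] [-1.22, 2.18] [-1.51, 2.27] [-1.8, 2.32] [-2.1, 2.32]
```

View pics/f.png

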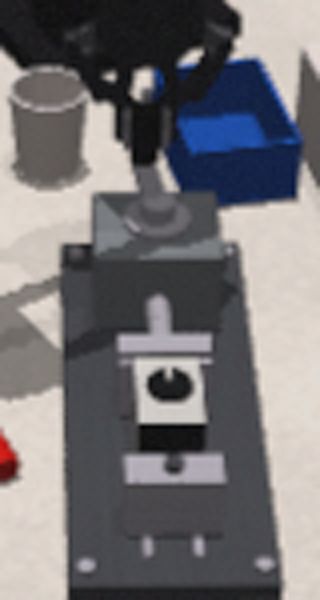

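The jaw is against the case, which is still straight and well short of the back jaw (crop y 445 vs 455). Continue.

```bash
python3 -m jog '[[0.03,0.3,0,0,0,0,255],[0.01,0.6,0,0,0,0,255],[-0.05,0.89,0,0,0,0,255],[-0.16,1.17,0,0,0,0,255],[-0.31,1.43,0,0,0,0,255],[-0.49,1.67,0,0,0,0,255],[-0.71,1.88,0,0,0,0,255],[-0.95,2.05,0,0,0,0,255],[-1.22,2.18,0,0,0,0,255],[-1.51,2.27,0,0,0,0,255],[-1.8,2.32,0,0,0,0,255],[-2.1,2.32,0,0,0,0,255]]'
cat >> crank.py <<'E'
f=R.from_euler('z',VA).inv().apply(s["ft_force"]); a=np.arctan2(l[1],-l[0]); print("\nresist tangential",-(f@[np.sin(a),np.cos(a),0]), "radial",f@[-np.cos(a),np.sin(a),0])
E
python3 crank.py 9.488 10.088 12
```

```text
t: 14.9
ee_pos: [0.6135, 0.1966, 0.1448]
ee_rot: [-0.001, 0.771, 0.637, 0.001]
ft_force: [-1.8, 7.3, 4.2]
width: 0.266
grip_force: 49.6
t 14.9 tcp [0.6135 0.1966 0.1448] vice [0.06   0.1574 0.1448] F [-1.8  7.3  4.2] w 0.266 g 49.6
meas angle 3.1854275189931913 rad 0.06002660573743941
[-0.1, -0.01] [-0.2, -0.02] [-0.3, -0.04] [-0.39, -0.07] [-0.49, -0.09] [-0.58, -0.13] [-0.68, -0.16] [-0.77, -0.21] [-0.86, -0.25] [-0.94, -0.31] [-1.02, -0.36] [-1.1, -0.42] 
resist tangential 6.721243741856195 radial -3.446921608267933
```

```bash
python3 -m jog '[[-0.1,-0.01,0,0,0,0,255],[-0.2,-0.02,0,0,0,0,255],[-0.3,-0.04,0,0,0,0,255],[-0.39,-0.07,0,0,0,0,255],[-0.49,-0.09,0,0,0,0,255],[-0.58,-0.13,0,0,0,0,255],[-0.68,-0.16,0,0,0,0,255],[-0.77,-0.21,0,0,0,0,255],[-0.86,-0.25,0,0,0,0,255],[-0.94,-0.31,0,0,0,0,255],[-1.02,-0.36,0,0,0,0,255],[-1.1,-0.42,0,0,0,0,255]]'
python3 crank.py 10.088 10.488 8
```

```text
t: 15.9
ee_pos: [0.5958, 0.1665, 0.1448]
ee_rot: [0.0, 0.771, 0.637, 0.002]
ft_force: [2.0, 6.2, 2.7]
width: 0.27
grip_force: 49.5
t 15.9 tcp [0.5958 0.1665 0.1448] vice [0.0483 0.1244 0.1448] F [2.  6.2 2.7] w 0.27 g 49.5
meas angle 3.7765428764159266 rad 0.059974493874054104
[-0.08, -0.06] [-0.15, -0.13] [-0.22, -0.2] [-0.29, -0.28] [-0.35, -0.35] [-0.41, -0.43] [-0.47, -0.52] [-0.52, -0.6] 
resist tangential 5.67001100108643 radial -3.1758316155208424
```

```bash
python3 -m jog '[[-0.08,-0.06,0,0,0,0,255],[-0.15,-0.13,0,0,0,0,255],[-0.22,-0.2,0,0,0,0,255],[-0.29,-0.28,0,0,0,0,255],[-0.35,-0.35,0,0,0,0,255],[-0.41,-0.43,0,0,0,0,255],[-0.47,-0.52,0,0,0,0,255],[-0.52,-0.6,0,0,0,0,255]]'
python3 crank.py 10.488 10.788 6
```

```text
t: 16.57
ee_pos: [0.5757, 0.1542, 0.1448]
ee_rot: [0.001, 0.771, 0.637, 0.002]
ft_force: [2.4, 5.0, 2.2]
width: 0.267
grip_force: 49.4
t 16.5667 tcp [0.5757 0.1542 0.1448] vice [0.0309 0.1085 0.1448] F [2.4 5.  2.2] w 0.267 g 49.4
meas angle 4.172202728219139 rad 0.059997708320006095
[-0.05, -0.09] [-0.09, -0.18] [-0.13, -0.27] [-0.16, -0.37] [-0.19, -0.46] [-0.21, -0.56] 
resist tangential 3.9985121766218072 radial -3.9066448535623075
```

```bash
python3 -m jog '[[-0.05,-0.09,0,0,0,0,255],[-0.09,-0.18,0,0,0,0,255],[-0.13,-0.27,0,0,0,0,255],[-0.16,-0.37,0,0,0,0,255],[-0.19,-0.46,0,0,0,0,255],[-0.21,-0.56,0,0,0,0,255]]'
python3 crank.py 10.788 10.988 4
```

```text
t: 17.07
ee_pos: [0.5594, 0.1507, 0.1449]
ee_rot: [0.002, 0.771, 0.637, 0.003]
ft_force: [9.9, 2.1, -2.3]
width: 0.268
grip_force: 49.3
t 17.0667 tcp [0.5594 0.1507 0.1449] vice [0.0155 0.1021 0.1449] F [ 9.9  2.1 -2.3] w 0.268 g 49.3
meas angle 4.450667343559129 rad 0.05996724356943217
[-0.02, -0.1] [-0.03, -0.2] [-0.04, -0.3] [-0.04, -0.4] 
resist tangential 10.05361963707881 radial -1.3531768781277917
```

The force is rising to about 10 N, against a baseline of about 5. One small step, then average the readings.

```bash
python3 -m jog '[[-0.01,-0.05,0,0,0,0,255],[-0.02,-0.1,0,0,0,0,255]]'; python3 crank.py 10.838 10.888 1
python3 -m jog '[[-0.01,-0.05,0,0,0,0,255],[-0.01,-0.1,0,0,0,0,255]]'; python3 crank.py 10.888 10.938 1
```

```text
t: 17.23
ee_pos: [0.5566, 0.1506, 0.1449]
ee_rot: [0.002, 0.771, 0.637, 0.004]
ft_force: [10.9, 2.4, -1.9]
width: 0.266
grip_force: 49.2
t 17.2333 tcp [0.5566 0.1506 0.1449] vice [0.0129 0.1014 0.1449] F [10.9  2.4 -1.9] w 0.266 g 49.2
meas angle 4.496135370915818 rad 0.05996906917714871
[-0.01, -0.1] 
resist tangential 10.955893474819954 radial -2.1084345985909176
t: 17.4
ee_pos: [0.554, 0.1506, 0.1449]
ee_rot: [0.003, 0.771, 0.637, 0.004]
ft_force: [12.2, -0.0, -3.1]
width: 0.267
grip_force: 49.3
t 17.4 tcp [0.554  0.1506 0.1449] vice [0.0103 0.1009 0.1449] F [12.2 -0.  -3.1] w 0.267 g 49.3
meas angle 4.539703915704238 rad 0.05995599505105733
[-0.01, -0.1] 
resist tangential 12.205154116444723 radial -0.2009344485524578
```

The handle now takes about 7 N extra, so roughly 60 N of clamping: firm and well short of denting. Let go and rise.

```bash
python3 -m jog '[[0,0,0,0,0,0,0],[0,0,0,0,0,0,0],[0,0,0,0,0,0,0],[0,0,0,0,0,0,0],[0,0,0,0,0,0,0],[0,0,0,0,0,0,0],[0,0,-0.3,0,0,0,0],[0,0,-0.8,0,0,0,0],[0,0,-1.5,0,0,0,0],[0,0,-2.3,0,0,0,0],[0,0,-3.1,0,0,0,0],[0,0,-3.6,0,0,0,0]]'
python3 -m jog '[[0.5,0,-0.3,0,0,0,0],[1.2,0,-0.3,0,0,0,0],[2,0,-0.3,0,0,0,0],[2.8,0,-0.3,0,0,0,0],[3.5,0,-0.3,0,0,0,0],[4,0,-0.3,0,0,0,0],[4,0,-0.3,0,0,0,0],[4,0,-0.3,0,0,0,0]]'
python3 - <<'E'
from h import *
st()
s=grab_frame('side')
g=lambda a,k:np.clip(cv2.resize(a,None,fx=k,fy=k,interpolation=cv2.INTER_CUBIC).astype(float)*1.5,0,255).astype('uint8')
cv2.imwrite('pics/g.png',g(s[80:300,240:400],2.7))
E
```

```text
t: 18.4
ee_pos: [0.551, 0.1505, 0.2553]
ee_rot: [0.001, 0.771, 0.637, 0.002]
ft_force: [0.2, -0.1, 0.1]
width: 1.001
grip_force: 0.0
t: 19.07
ee_pos: [0.5728, 0.2686, 0.2611]
ee_rot: [0.0, 0.77, 0.638, -0.0]
ft_force: [-1.0, -0.4, 0.4]
width: 1.0
grip_force: 0.0
t 19.0667 tcp [0.5728 0.2686 0.2611] vice [0.0065 0.2204 0.2611] F [-1.  -0.4  0.4] w 1.0 g 0.0
```

View pics/g.png

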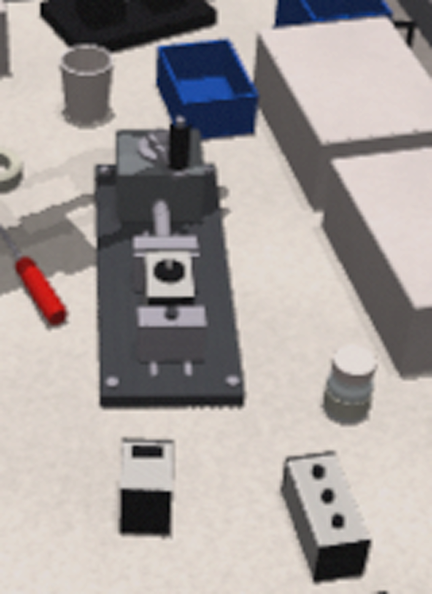

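The case is clamped straight between the jaws (crop (170,275)), the handle is free at (180,145), and the other two cases are where they were.

```bash
python3 -c "
from bench import *
print(close_job())"
```

```text
the job is handed in; nothing more can be done
None
```

The dial case stands upright between the vice jaws, clamped at an estimated 60 N before I let go of the handle (firm is 25 N, denting starts above 110 N), the other two cases are untouched, and the job was handed in at about 19 s.

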